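# Set the egg steamer going

### The arm

A 6-joint arm with a two-finger parallel gripper is mounted at the origin on a cart in front of the work surface, level with it; the furniture and walls round the work are solid. World frame = base frame: x ahead of the robot, y to its left, z up, the work surface at z = 0. Lengths are in mm, angles in rad, forces in N, time in s.
With the tool pointing down it reaches from about 375 to 825 mm from the base axis. Payload 5.5 kg.
Tool frame: the origin (TCP) lies at the very end of the fingers, on their centre line; the grasp point (between the pads) lies 19 mm behind it; z points along the fingers, x is the direction in which the jaws open and shut, and the axes are right-handed (so a half turn about z gives the same grasp; the last joint's range is limited). The gripper opens to 85 mm and grips with 20 to 120 N. Pads are 22 mm wide; open, the fingers measure 114 mm over their backs; the gripper's body (76 mm by 85 mm) begins 54 mm behind the grasp point. The pads swing forward as they close: fully open they stand 13 mm farther back than shut.
Start: joints at [-1.225, 0.314, -0.047, 1.21, 0, 1.571], TCP at [203.366, -564.479, 231.299] pointing down, gripper open.
Joint ranges: [-2.67, 2.67], [-0.69, 1.73], [-1.03, 1.25], [-2.08, 2.16], [-1.42, 1.45], [-3.14, 3.14]. Speed limits (rad/s): [2.39, 2.39, 3.01, 3.14, 3.14, 3.14].

### API

Orientations are given as a unit quaternion [x, y, z, w].
In Python, from workcell import ctrl gives the robot as it stands. The module is installed in compiled form; this text tells all that it offers.
- The arm moves only by the tool send_rows, never from a script. Its arguments are lists of equal length, an entry for each row: "translation": the shift along the tool's x, y, z in m, a list of three; "angular": the turn, a rotation vector about the tool's x, y, z in degrees, a list of three; "gripper": the closure, from 0 (fully open) to 1 (shut). In form: {"translation": [[tx, ty, tz], ...], "angular": [[wx, wy, wz], ...], "gripper": [gripper, ...]}. A call has 1 to 20 rows; each row shifts and turns the pose as measured when the row begins, along the tool's axes as they then stand; what a row does not reach is not made up. A row lasts 1/12 s, in which the tool goes at most 41.7 mm and 7.16 degrees, less where a joint would pass 70% of its speed; a pose out of reach is approached as far as the arm can. A call is refused whole if a number of a shift passes 0.0417 or a number of a turn 7.16, either way. A call with a gripper value outside its range is refused whole. The fingers move at their own pace and stop on an object; "force" is the grip in N (left out, the last holds). Time passes only in rows, so rows that do not move let the fingers close. It gives the time, the measured TCP pose, the force and the opening at its end, in the units of the state.
- ctrl.observe(): the state, without advancing time (a new reading comes with each control period).
- ctrl.read_camera(name): name is "scene" or "top" or "wrist"; returns a dict with "img" (480x640x3 uint8, blue, green, red), "fov_y" (degrees; the focal length in pixels is half the picture's height over the tangent of half this angle, whatever the lens; pixels are square), "cx", "cy" (the principal point, pixels), "distortion" ([k1, k2, p1, p2, k3] as OpenCV has them; the pictures are not rectified), "position" and "orientation" of the camera in the world. Camera axes: x right, y up, looking along -z (the intrinsics and any distortion apply to the point x, -y, -z); pixel columns grow to the right and rows downward; lengths in mm; the calibration is good to about 2 mm. A picture is of the moment at which its call begins. There is no depth.
- ctrl.finish_job(): hands the job in, once; it reports no verdict.
The state is a dict: "time": time; "joints": joint angles; "joint_velocities": joint speeds; "joint_torque": joint torques, N m; "tcp_pos": TCP position; "orientation": TCP orientation; "force": force on the tool from outside, world axes, zero at the start; "moment": the same for the moment, N m; "gripper_width": finger opening in mm.
Only numpy, scipy, OpenCV 4.12 (cv2) and the standard library are available. Lean on these libraries where they do the work, as an engineer would, in place of code of your own. Each camera call takes 0.05 s, during which the arm holds its last target.

### The job

The eggs are in the steamer and want cooking. Put the lid squarely on the steamer's basket, setting it down gently, and only then work the keys one at a time, letting each come up again: press the oval program key, then the triangular key that points away from you, and last keep the round start key pressed right down for at least a full second and let it go. Do not press the triangular key that points towards you, and leave the green bowl where it stands.

Things in the scene. Friction and masses are not known exactly. Their poses are not given: they have to be found in the camera images.
- steamer: Table-top electric egg steamer, brushed steel, 250 (x) x 310 mm, fixed. Origin: centre of its underside; x points away from the robot, y to the left, z up. Left: a deck 58 mm high with the egg basket. Right: a black key panel 44 mm high with four white keys in a column along x, 113 mm right of the origin (y -113), at x +82.5 (oval), +27.5, -27.5 (triangles) and -82.5 (round).
- basket_mouth (a point): Centre of the open top of the round steel egg basket, 65 mm left of the steamer's origin, at the height of its rim (128 mm above the worktop); axes as the steamer's. The basket is 176 mm across outside, 166 mm inside at its narrowest; its wall is 90 mm from the column of keys. Wire loop handles stick out at its front and back to 112 mm, 32 mm under the rim. Egg tops are 10 mm below the rim.
- lid: Round steel lid, 185 mm across, 0.2 to 0.4 kg, right way up left or right of the steamer. Origin: centre of its underside; z up. A plug 156 mm across, 8 mm deep goes into the basket and the flange rests on the rim: seated, the origin is 8 mm below the rim. The black round knob is 36 mm across, straight-sided from 37 to 56 mm above the origin (top 62); dome under it 25 mm high.
- program_top (a point): Centre of the top of the oval program key, 48 x 24 mm (long side along y), farthest from the robot in the column; top 51 mm above the worktop and 7 mm above the panel; moves with the key.
- up_top (a point): Centre of the top of the triangular key that points away from the robot, sides 41 mm, second farthest; top 51 mm above the worktop; moves with the key.
- down_top (a point): Centre of the top of the triangular key that points towards the robot, sides 41 mm, third farthest; top 51 mm above the worktop. Not to be pressed.
- start_top (a point): Centre of the top of the round start key, 40 mm across, nearest the robot; top 51 mm above the worktop; moves with the key.
- program_key (a joint): Travel of the oval key: 0 at rest, 0.0045 m right down; 1.5 N starts it moving, 5 N holds it right down; it counts as pressed from 0.0033 m (about 4.1 N) and springs back up by itself.
- up_key (a joint): Travel of the triangular key that points away: 0 at rest, 0.0045 m right down; 1.5 N starts it moving, 5 N holds it right down; it counts as pressed from 0.0033 m (about 4.1 N) and springs back up by itself.
- down_key (a joint): Travel of the triangular key that points towards the robot: value 0 at rest, 0.0045 m right down; same spring. Not to be pressed.
- start_key (a joint): Travel of the round key: 0 at rest, 0.0045 m right down; 1.5 N starts it moving, 5 N holds it right down; it counts as pressed from 0.0033 m (about 4.1 N) and springs back up by itself.
- bowl: Small bowl, green outside and white inside, 115 mm across and 59 mm high, standing upright on the worktop on the other side of the steamer from the lid; origin: centre of its underside. A bystander.

How it is judged (in metres and radians):
On the way, in this order (a step that is already met when the one before it is completed fails the run):
1. the lid lies squarely on the basket and is let go (horizontal distance between lid and basket_mouth below 0.009 m and z of lid in the frame of basket_mouth between -0.0105 and -0.0055 m and angle between lid's own z axis and vertical below 0.04 rad and contact force between the fingers and lid below 0.05 N), for 0.2 s.
2. the oval program key is pressed (horizontal distance between lid and basket_mouth below 0.009 m and z of lid in the frame of basket_mouth between -0.0105 and -0.0055 m and angle between lid's own z axis and vertical below 0.04 rad and value of joint program_key above 0.0033 m), for 0.04 s.
3. the program key is up again (value of joint program_key below 0.001 m), for 0.04 s.
4. the triangular key that points away is pressed (horizontal distance between lid and basket_mouth below 0.009 m and z of lid in the frame of basket_mouth between -0.0105 and -0.0055 m and angle between lid's own z axis and vertical below 0.04 rad and value of joint up_key above 0.0033 m), for 0.04 s.
5. that key is up again (value of joint up_key below 0.001 m), for 0.04 s.
6. the round start key is kept down for a full second (horizontal distance between lid and basket_mouth below 0.009 m and z of lid in the frame of basket_mouth between -0.0105 and -0.0055 m and angle between lid's own z axis and vertical below 0.04 rad and value of joint start_key above 0.0033 m), for 1 s.
At the end, for the whole second after the job is handed in: The lid rests squarely on the basket, released and still: within 9 mm of its centre, its underside 5.5 to 10.5 mm below the rim, tilted less than 0.04 rad. All four keys are up (less than 1 mm of travel). The bowl stands upright within 30 mm of where it was (all of step 1 and linear speed of lid below 0.02 m/s and value of joint each of program_key, up_key, start_key, down_key below 0.001 m and distance of bowl from where it was at the start of the episode below 0.03 m and angle between bowl's own z axis and vertical below 0.1 rad); the robot touches nothing.
It fails at once if a key is pressed (2 mm or more) while the lid is not on the basket (value of joint any of program_key, up_key, start_key above 0.002 m and (horizontal distance between lid and basket_mouth above 0.012 m or z of lid in the frame of basket_mouth above -0.003 m)).
It fails at once if two keys are pressed at the same time (2 mm or more) (value of joint each of program_key, up_key above 0.002 m or value of joint each of program_key, start_key above 0.002 m or value of joint each of up_key, start_key above 0.002 m).
It fails at once if the triangular key that points towards the robot is pressed (2 mm or more) (value of joint down_key above 0.002 m).
It fails at once if the lid is dropped (let go and moving faster than 0.4 m/s, a fall of 8 mm) or slammed on (faster than 0.4 m/s on its last few millimetres into the basket) ((contact force between the fingers and lid below 0.05 N and linear speed of lid above 0.4 m/s) or (horizontal distance between lid and basket_mouth below 0.02 m and z of lid in the frame of basket_mouth below 0.002 m and linear speed of lid above 0.4 m/s)).
It fails at once if the bowl is shifted by more than 30 mm (distance of bowl from where it was at the start of the episode above 0.03 m).
It also fails if it takes over 64 s, if anything falls off the work surface, if the arm or the gripper's body presses on something with over 40 N, if the wrist force passes 120 N, or if a joint passes its speed limit or range.

## Working session

There is one attempt and no reset: what is moved stays moved. The work goes in short steps, Python scripts to look and compute and a tool call to move; the robot and the scene stay as the last step left them, time stands still between calls to the robot, and variables do not carry over. Pictures are saved under pics/ and viewed, and the job is handed in when it is done.

Besides the shell and the picture viewer there is one more tool, called after ">>>" as a command line: name --argument value ..., lists and objects as JSON in quotes. send_rows: Moves the arm, as the interface text tells. Its arguments: {"type":"object","properties":{"translation":{"type":"array","items":{"type":"array","items":{"type":"number"}}},"angular":{"type":"array","items":{"type":"array","items":{"type":"number"}}},"gripper":{"type":"array","items":{"type":"number"}},"force":{"type":"number"}},"required":["translation","angular","gripper"]}

```bash
mkdir -p pics
python3 - <<'E'
from workcell import ctrl
import cv2
s=ctrl.observe(); print(s)
for n in("scene","top","wrist"):
    c=ctrl.read_camera(n); cv2.imwrite(f"pics/{n}0.png",c["img"]); print(n,{k:v for k,v in c.items() if k!="img"})
E
```

```text
{'time': 0.0, 'joints': array([-1.22501254e+00,  3.14232933e-01, -4.81020040e-02,  1.21020073e+00,
       -5.64951537e-06,  1.57084997e+00]), 'joint_velocities': array([ 1.37922984e-03, -2.91145481e-05, -1.23865556e-05, -8.57510813e-04,
       -3.16845031e-04,  1.66724652e-03]), 'joint_torque': array([-1.71615407e-03, -5.39585459e+01,  3.39749193e+01,  1.93014205e-02,
       -1.35350779e-04, -5.08362547e-06]), 'tcp_pos': array([ 203.15781462, -563.92893376,  230.42037892]), 'orientation': array([ 8.18193956e-01, -5.74941643e-01, -7.13208773e-04, -4.97659525e-04]), 'force': array([-0.41616379,  0.4967451 , -0.39315075]), 'moment': array([-0.01043155,  0.00255786, -0.00120569]), 'gripper_width': 85.58768550141124}
scene {'fov_y': 51.001369596206374, 'cx': 319.6620504461887, 'cy': 235.8880929230417, 'distortion': array([-0.14657083,  0.        ,  0.        ,  0.        ,  0.        ]), 'position': array([ 587.00737768, -862.34848926,  860.83724246]), 'orientation': array([0.41869511, 0.00768335, 0.01621856, 0.90794952])}
top {'fov_y': 48.55004054603664, 'cx': 315.1645949453769, 'cy': 236.3814946147517, 'distortion': array([-0.06982207,  0.        ,  0.        ,  0.        ,  0.        ]), 'position': array([ 246.99086338,   22.79190646, 1406.15609168]), 'orientation': array([-0.07650782,  0.0778662 ,  0.70493645, -0.70081953])}
wrist {'fov_y': 63.2001133974755, 'cx': 322.0280511640332, 'cy': 235.46484535951222, 'distortion': array([-0.06534977,  0.        ,  0.        ,  0.        ,  0.        ]), 'position': array([ 266.15932318, -541.81859979,  373.24548506]), 'orientation': array([-0.11047325,  0.07816141, -0.5695484 ,  0.81074107])}
```

View pics/scene0.png

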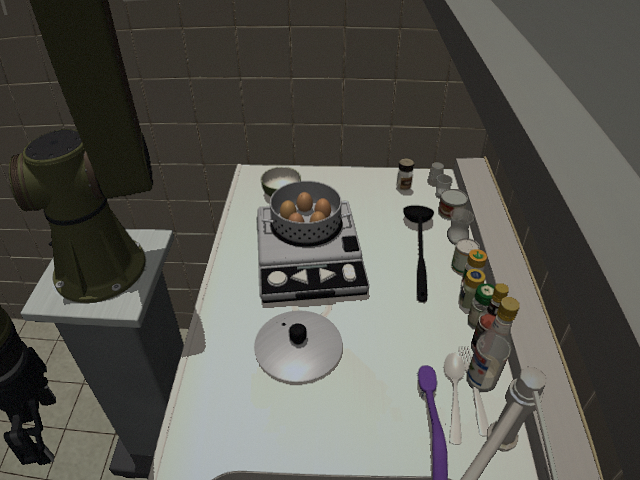

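View pics/top0.png

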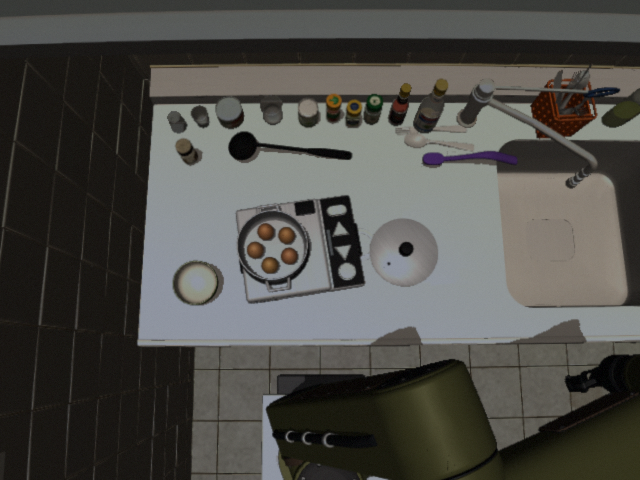

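View pics/wrist0.png

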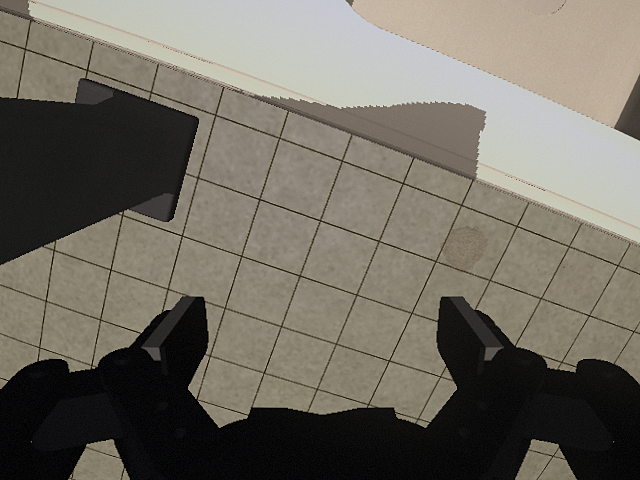

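The top view shows the lid at about (404,252) with its knob at (406,249), the keys in a column at x≈335–347 and the basket at about (274,247). The bowl is at (197,283). Next I'll segment these and cast rays.

```bash
cat > h.py <<'E'
import numpy as np, cv2
from scipy.spatial.transform import Rotation as R
from workcell import ctrl
def K(c):
    f=240/np.tan(np.radians(c["fov_y"]/2)); return np.array([[f,0,c["cx"]],[0,f,c["cy"]],[0,0,1.]])
def ray(c,uv):
    p=cv2.undistortPoints(np.array(uv,float).reshape(-1,1,2),K(c),c["distortion"]).reshape(-1,2)
    d=np.c_[p[:,0],-p[:,1],-np.ones(len(p))]
    return R.from_quat(c["orientation"]).apply(d)
def plane(c,uv,z):
    d=ray(c,uv); o=c["position"]; return o+d*((z-o[2])/d[:,2])[:,None]
def proj(c,P):
    q=R.from_quat(c["orientation"]).inv().apply(np.atleast_2d(P)-c["position"])
    q=q*[1,-1,-1]
    return cv2.projectPoints(q.reshape(-1,1,3),np.zeros(3),np.zeros(3),K(c),c["distortion"])[0].reshape(-1,2)
def tri(cs,uvs):
    A=np.zeros((3,3));b=np.zeros(3);
    for c,uv in zip(cs,uvs):
        d=ray(c,[uv])[0];d/=np.linalg.norm(d);M=np.eye(3)-np.outer(d,d);A+=M;b+=M@c["position"]
    return np.linalg.solve(A,b)
E
python3 - <<'E'
from h import *
cs={n:ctrl.read_camera(n) for n in("top","scene")}
roi={"top":(315,195,365,295),"scene":(258,255,372,302)}
lidroi={"top":(365,215,442,290),"scene":(245,305,350,385)}
for n,c in cs.items():
    g=cv2.cvtColor(c["img"],cv2.COLOR_BGR2GRAY)
    x0,y0,x1,y1=roi[n]
    m=(g[y0:y1,x0:x1]>120).astype(np.uint8)
    k,l,st,ce=cv2.connectedComponentsWithStats(m)
    for i in range(1,k):
        if st[i,4]>60: print(n,st[i],(ce[i]+[x0,y0]).round(1), plane(c,[ce[i]+[x0,y0]],51)[0].round(1))
    x0,y0,x1,y1=lidroi[n]
    m=(g[y0:y1,x0:x1]<60).astype(np.uint8)
    k,l,st,ce=cv2.connectedComponentsWithStats(m)
    for i in range(1,k):
        if st[i,4]>60: print(n,"dark",st[i],(ce[i]+[x0,y0]).round(1),plane(c,[ce[i]+[x0,y0]],50)[0].round(1))
    x0,y0,x1,y1=(230,185,450,310) if n=="top" else (240,170,380,390)
    cv2.imwrite(f"pics/{n}_crop.png",cv2.resize(c["img"][y0:y1,x0:x1],None,fx=800/(x1-x0) if n=="top" else 2.7,fy=800/(x1-x0) if n=="top" else 2.7,interpolation=cv2.INTER_CUBIC))
E
```

```text
top [ 0  0 26  4 63] [324.2 196. ] [658.   -5.3  51. ]
top [ 34   0  16  81 551] [359.6 220.2] [591.2 -97.9  51. ]
top [ 13  10  18  10 131] [336.4 209.6] [620.4 -37.3  51. ]
top [  0  17  14  78 635] [319.4 259.6] [486.8   8.6  51. ]
top [20 28 11 12 76] [339.6 229.6] [566.  -44.9  51. ]
top [22 51 12 11 80] [343.2 250.1] [511.4 -53.3  51. ]
top [ 24  68  16  17 185] [346.7 270.9] [456.9 -61.4  51. ]
top [  0  91  50   9 227] [346.8 291.6] [403.3 -60.5  51. ]
top dark [ 34  27  14  14 159] [405.6 248.6] [ 514.5 -216.    50. ]
scene [  2   0  92   7 399] [293.6 257.1] [493.8   6.2  51. ]
scene [ 86   0  28  47 281] [367.  275.7] [665.1 -49.9  51. ]
scene [  0   4 102  43 194] [288.7 271.8] [486.3 -43.3  51. ]
scene [ 85   9  13  15 143] [348.6 271.2] [623.5 -36.5  51. ]
scene [62 13 14 12 87] [324.7 273.1] [568.8 -44.8  51. ]
scene [35 15 14 12 94] [301.1 275.3] [515.3 -53.6  51. ]
scene [ 10  16  19  13 174] [276.6 276.8] [460.3 -60.7  51. ]
scene dark [ 44  19  17  21 296] [297.4 333.6] [ 518.4 -220.3   50. ]
```

View pics/top_crop.png

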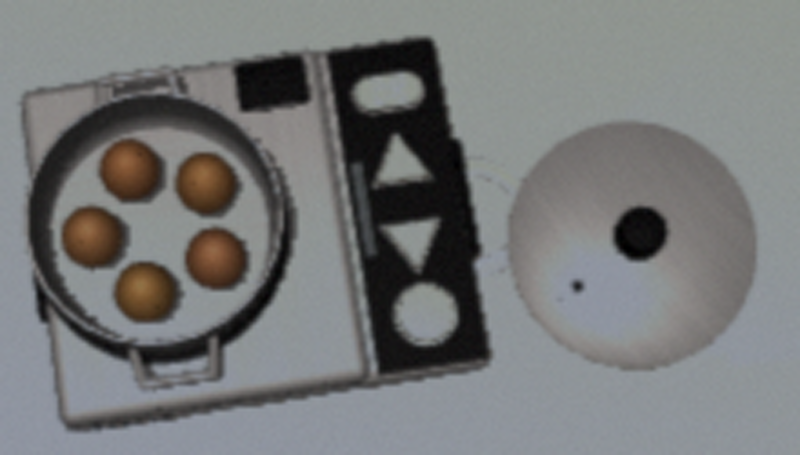

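View pics/scene_crop.png

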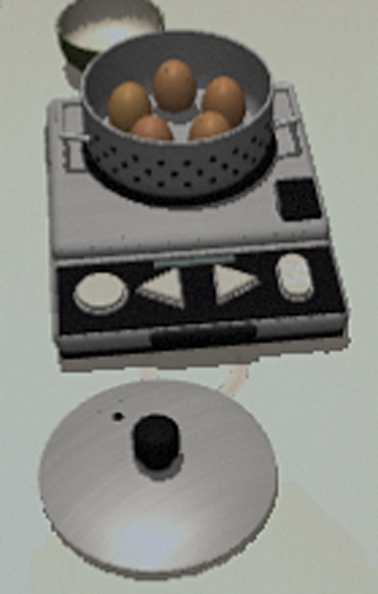

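Run:
```python
from h import *
cs={n:ctrl.read_camera(n) for n in("top","scene")}
T,S=cs["top"],cs["scene"]
a=[(336.4,209.6),(339.6,229.6),(343.2,250.1),(346.7,270.9)]; b=[(348.6,271.2),(324.7,273.1),(301.1,275.3),(276.6,276.8)]
P=np.array([tri([T,S],x) for x in zip(a,b)]); print(P.round(1))
Z=P.copy();
loc=np.array([[82.5,-113],[27.5,-113],[-27.5,-113],[-82.5,-113]])
d=P[0,:2]-P[3,:2]; yaw=np.arctan2(d[1],d[0]); c,s=np.cos(yaw),np.sin(yaw); Rm=np.array([[c,-s],[s,c]])
o=P[:,:2].mean(0)-Rm@[0,-113]; bm=o+Rm@[0,65]; print("yaw",np.degrees(yaw),"org",o,"basket",bm, "len",np.linalg.norm(d))
print("knob tri",tri([T,S],[(405.6,248.6),(297.4,333.6)]))
# overlays: predicted rim and lid circle
th=np.linspace(0,2*np.pi,200)
def circ(c0,r,z): return np.c_[c0[0]+r*np.cos(th),c0[1]+r*np.sin(th),np.full(200,z)]
for n,cc in cs.items():
    im=cc["img"].copy(); x0,y0,x1,y1=(230,185,450,310) if n=="top" else (240,170,380,390)
    f=800/(x1-x0) if n=="top" else 2.7
    im=cv2.resize(im[y0:y1,x0:x1],None,fx=f,fy=f,interpolation=cv2.INTER_CUBIC)
    for C,col in((circ(bm,88,128),(0,0,255)),(circ((514.5,-217),92.5,9),(0,255,0)),(circ((514.5,-217),18,60),(0,255,255))):
        p=((proj(cc,C)+.5-[x0,y0])*f).astype(int); cv2.polylines(im,[p.reshape(-1,1,2)],True,col,1)
    cv2.imwrite(f"pics/{n}_ov.png",im)
```

```text
[[622.  -36.9  50.6]
 [567.6 -44.5  50.3]
 [513.5 -52.9  49.4]
 [458.5 -60.9  50.6]]
yaw 8.338231452230733 org [524.02550714  62.99287146] basket [514.59943825 127.30577238] len 165.2135173269116
knob tri [ 516.79013255 -216.60064435   44.67893099]
```

View pics/top_ov.png

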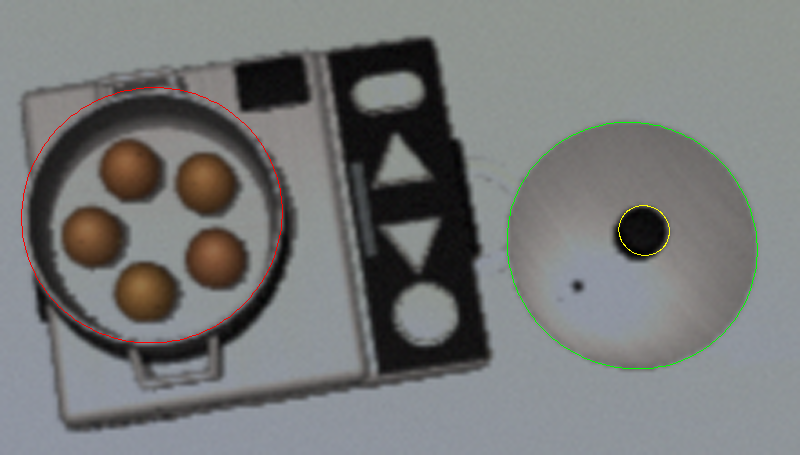

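View pics/scene_ov.png

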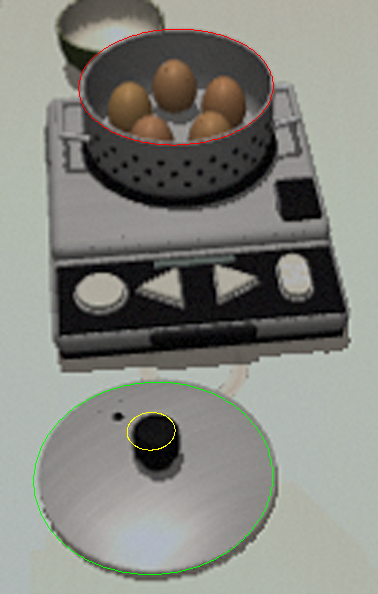

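>>> send_rows --translation '[[0,0,0],[0,0,0],[0,0,0],[0,0,0]]' --angular '[[0,0,6.6],[0,0,6.6],[0,0,6.6],[0,0,0]]' --gripper '[0,0,0,0]'

```text
time: 0.68
tcp_pos: [203.3, -564.2, 230.9]
orientation: [-0.702, 0.712, 0.0, 0.0]
force: [0.3, 0.0, -0.4]
gripper_width: 85.6
```

>>> send_rows --translation '[[-0.0315,-0.022,0],[-0.0315,-0.022,0],[-0.0315,-0.022,0],[-0.0315,-0.022,0],[-0.0315,-0.022,0],[-0.0315,-0.022,0],[-0.0315,-0.022,0],[-0.0315,-0.022,0],[-0.0315,-0.022,0],[-0.0315,-0.022,0],[-0.0315,-0.022,0],[0,0,0]]' --angular '[[0,0,0],[0,0,0],[0,0,0],[0,0,0],[0,0,0],[0,0,0],[0,0,0],[0,0,0],[0,0,0],[0,0,0],[0,0,0],[0,0,0]]' --gripper '[0,0,0,0,0,0,0,0,0,0,0,0]'

```text
time: 1.68
tcp_pos: [454.4, -205.8, 230.2]
orientation: [0.714, -0.7, 0.002, -0.001]
force: [-0.3, 0.7, 0.1]
gripper_width: 85.6
```

Run:
```python
from h import *
s=ctrl.observe(); print(s["time"],s["tcp_pos"],s["orientation"],s["joints"])
c=ctrl.read_camera("wrist"); cv2.imwrite("pics/w1.png",c["img"]); print(c["position"])
print(proj(c,[[516,-217,50],[516,-217,62]]))
```

```text
1.6833 [ 454.41986886 -205.75729017  230.2243476 ] [ 7.14095202e-01 -7.00044412e-01  2.32798767e-03 -6.66384501e-04] [-4.24942386e-01  1.19958921e-01 -2.92728925e-01  1.15327796e+00
 -3.47068662e-04  2.69677823e+00]
[ 520.69637366 -204.72850932  373.23379344]
[[335.99030516 135.53780894]
 [336.57042239 135.7802871 ]]
```

View pics/w1.png

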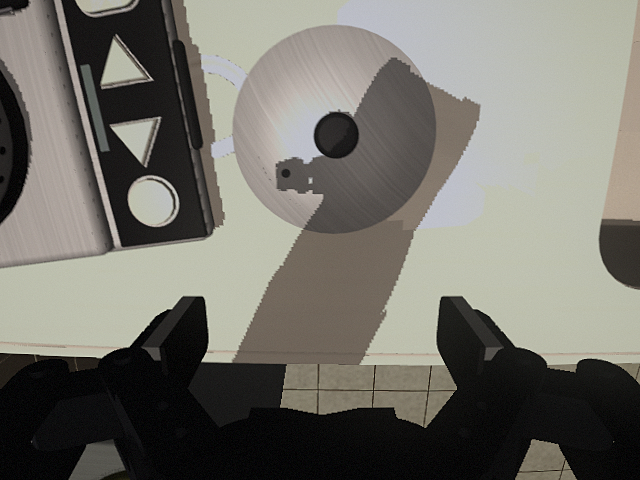

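The knob sits at (336,135) in the wrist view, where (516,−217) projects to. Keeping this yaw at the basket would run joint 6 past its range, so I'll turn to yaw 0 first.

>>> send_rows --translation '[[0,0,0],[0,0,0],[0,0,0],[0,0,0],[0,0,0],[0,0,0],[0,0,0],[0,0,0],[0,0,0],[0,0,0],[0,0,0],[0,0,0],[0,0,0],[0,0,0]]' --angular '[[0,0,-6.85],[0,0,-6.85],[0,0,-6.85],[0,0,-6.85],[0,0,-6.85],[0,0,-6.85],[0,0,-6.85],[0,0,-6.85],[0,0,-6.85],[0,0,-6.85],[0,0,-6.85],[0,0,-6.85],[0,0,-6.85],[0,0,0]]' --gripper '[0,0,0,0,0,0,0,0,0,0,0,0,0,0]'

```text
time: 2.9
tcp_pos: [444.2, -220.9, 230.3]
orientation: [0.999, 0.037, -0.001, 0.005]
force: [0.7, 0.4, 0.6]
gripper_width: 85.2
```

>>> send_rows --translation '[[0,0,0],[0,0,0],[0.024,-0.001,0.03],[0.024,-0.001,0.03],[0.024,-0.001,0.03],[0,0,0]]' --angular '[[0.5,0,4.3],[0,0,0],[0,0,0],[0,0,0],[0,0,0],[0,0,0]]' --gripper '[0,0,0,0,0,0]'

```text
time: 3.4
tcp_pos: [517.6, -225.4, 140.5]
orientation: [1.0, -0.007, 0.002, 0.004]
force: [-1.3, 1.0, -0.9]
gripper_width: 85.4
```

```bash
cat > st.py <<'E'
from h import *
def st():
    s=ctrl.observe(); r=R.from_quat(s["orientation"]); m=r.as_matrix()
    print("t",s["time"],"tcp",s["tcp_pos"].round(1),"yaw",np.degrees(np.arctan2(m[1,0],m[0,0])).round(2),"z",m[:,2].round(4),"F",s["force"].round(2),"M",s["moment"].round(2),"w",s["gripper_width"],"j",s["joints"].round(2))
    return s
E
python3 - <<'E'
from st import *
st()
c=ctrl.read_camera("wrist"); cv2.imwrite("pics/w2.png",c["img"]); print(c["position"])
print(proj(c,[[516,-217,62]]))
E
```

```text
t 3.4 tcp [ 517.6 -225.4  140.5] yaw -0.75 z [ 0.0038 -0.0073 -1.    ] F [-1.28  1.01 -0.9 ] M [0.03 0.07 0.05] w 85.38874153104214 j [-0.41  0.29 -0.29  0.98 -0.01  1.18]
[ 516.89577122 -157.03968327  282.72466869]
[[320.19516463 229.90812665]]
```

View pics/w2.png

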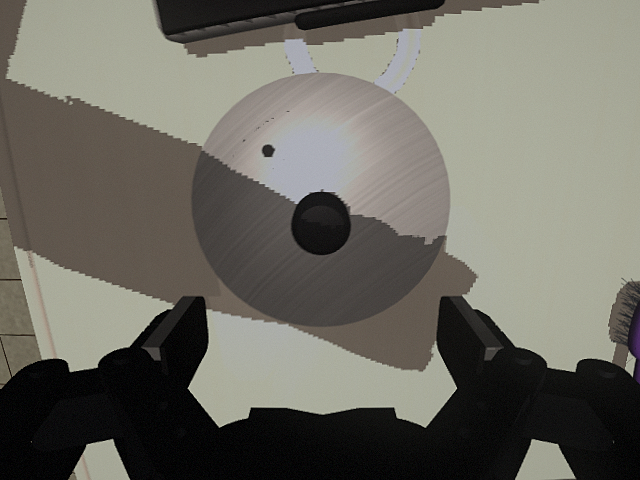

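>>> send_rows --translation '[[-0.0015,-0.008,0],[0,0,0],[0,0,0.025],[0,0,0.025],[0,0,0.02],[0,0,0.015],[0,0,0]]' --angular '[[0.45,0,-0.7],[0,0,0],[0,0,0],[0,0,0],[0,0,0],[0,0,0],[0,0,0]]' --gripper '[0,0,0,0,0,0,0]'

```text
time: 4.03
tcp_pos: [516.4, -220.5, 65.6]
orientation: [1.0, -0.001, 0.008, 0.003]
force: [-1.0, -0.5, -0.3]
gripper_width: 85.8
```

Run:
```python
from st import *
st()
```

```text
t 4.0333 tcp [ 516.4 -220.5   65.6] yaw -0.07 z [ 0.0156 -0.0058 -0.9999] F [-0.98 -0.53 -0.3 ] M [0.04 0.06 0.01] w 85.80942278398089 j [-0.4   0.35 -0.4   0.81  0.    1.17]
```

>>> send_rows --translation '[[0,-0.004,0.01],[0,0,0],[0,0,0.015],[0,0,0.01],[0,0,0],[0,0,0]]' --angular '[[0.3,-0.8,0],[0,0,0],[0,0,0],[0,0,0],[0,0,0],[0,0,0]]' --gripper '[0,0,0,0,0,0]'

```text
time: 4.53
tcp_pos: [520.0, -218.4, 37.2]
orientation: [1.0, -0.001, 0.005, 0.002]
force: [-0.7, -0.5, -0.2]
gripper_width: 85.2
```

Run:
```python
from st import *
st()
c=ctrl.read_camera("scene"); cv2.imwrite("pics/s2.png",cv2.resize(c["img"][230:420,200:420],None,fx=3,fy=3))
```

```text
t 4.5333 tcp [ 520.  -218.4   37.2] yaw -0.1 z [ 0.0093 -0.0042 -0.9999] F [-0.73 -0.51 -0.2 ] M [-0.02 -0.01 -0.05] w 85.15156810293735 j [-0.4   0.39 -0.41  0.76 -0.    1.18]
```

View pics/s2.png

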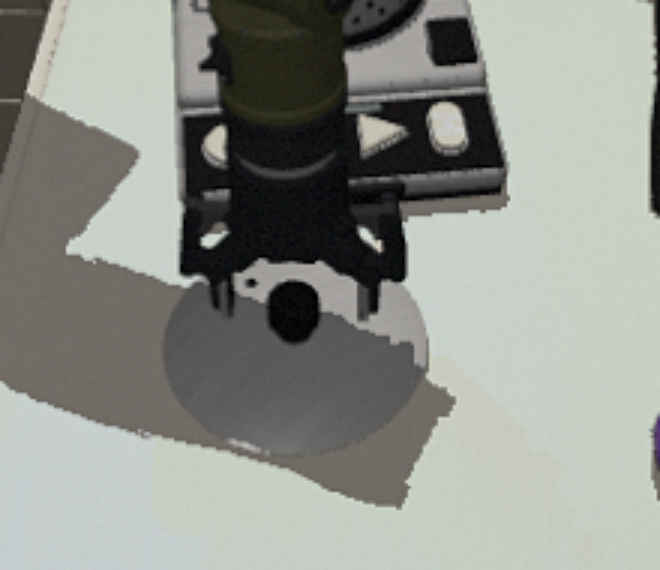

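>>> send_rows --translation '[[-0.0035,-0.001,0.005],[0,0,0.005],[0,0,0],[0,0,0],[0,0,0],[0,0,0],[0,0,0],[0,0,0],[0,0,0]]' --angular '[[0.2,-0.5,0],[0,0,0],[0,0,0],[0,0,0],[0,0,0],[0,0,0],[0,0,0],[0,0,0],[0,0,0]]' --gripper '[0,0,0,0.3,0.5,0.7,0.7,0.7,0.7]' --force 60

```text
time: 5.33
tcp_pos: [517.8, -218.0, 28.8]
orientation: [1.0, -0.001, 0.001, 0.001]
force: [0.8, -0.2, -3.5]
gripper_width: 34.1
```

Run:
```python
from st import *
st()
```

```text
t 5.3333 tcp [ 517.8 -218.    28.8] yaw -0.1 z [ 0.0029 -0.0016 -1.    ] F [ 0.78 -0.16 -3.45] M [ 0.01 -0.05  0.05] w 34.1180269008045 j [-0.4   0.4  -0.42  0.75 -0.    1.17]
```

>>> send_rows --translation '[[0,0,-0.005],[0,0,-0.015],[0,0,-0.03],[0,0,-0.035],[0,0,-0.035],[0,0,-0.035],[0,0,-0.02],[0,0,0]]' --angular '[[0,0,0],[0,0,0],[0,0,0],[0,0,0],[0,0,0],[0,0,0],[0,0,0],[0,0,0]]' --gripper '[0.75,0.75,0.75,0.75,0.75,0.75,0.75,0.75]'

```text
time: 6.0
tcp_pos: [511.6, -215.3, 207.5]
orientation: [1.0, -0.001, -0.005, -0.002]
force: [1.2, -0.9, -2.6]
gripper_width: 33.8
```

Run:
```python
from st import *
st()
c=ctrl.read_camera("scene"); cv2.imwrite("pics/s3.png",cv2.resize(c["img"][150:420,150:450],None,fx=2,fy=2))
```

```text
t 6.0 tcp [ 511.6 -215.3  207.5] yaw -0.1 z [-0.0106  0.0038 -0.9999] F [ 1.16 -0.87 -2.57] M [ 0.01 -0.18 -0.04] w 33.84603933920166 j [-0.4   0.25 -0.19  1.15 -0.    1.17]
```

View pics/s3.png

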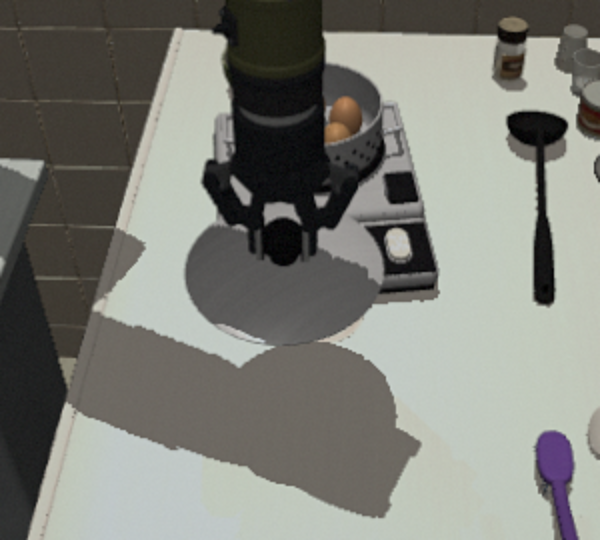

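Run:
```python
import numpy as np
from st import *
T=ctrl.read_camera("top"); S=ctrl.read_camera("scene")
th=np.linspace(0,2*np.pi,300)
out=[]
for n,cc,(x0,y0,x1,y1) in(("top",T,(230,200,320,300)),("scene",S,(262,176,352,246))):
    im=cv2.imread(f"pics/{n}0.png"); f=400/(x1-x0)
    im=cv2.resize(im[y0:y1,x0:x1],None,fx=f,fy=f,interpolation=cv2.INTER_CUBIC)
    im=cv2.convertScaleAbs(im,alpha=1.6)
    o2=im.copy()
    for r,col in((88,(0,0,255)),(83,(0,255,0))):
        C=np.c_[514.6+r*np.cos(th),127.3+r*np.sin(th),np.full(300,128)]
        p=((proj(cc,C)+.5-[x0,y0])*f).astype(int); cv2.polylines(o2,[p.reshape(-1,1,2)],True,col,1)
    cv2.imwrite(f"pics/{n}_z.png",np.hstack([im,o2]))
```

```text
(no output)
```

View pics/top_z.png

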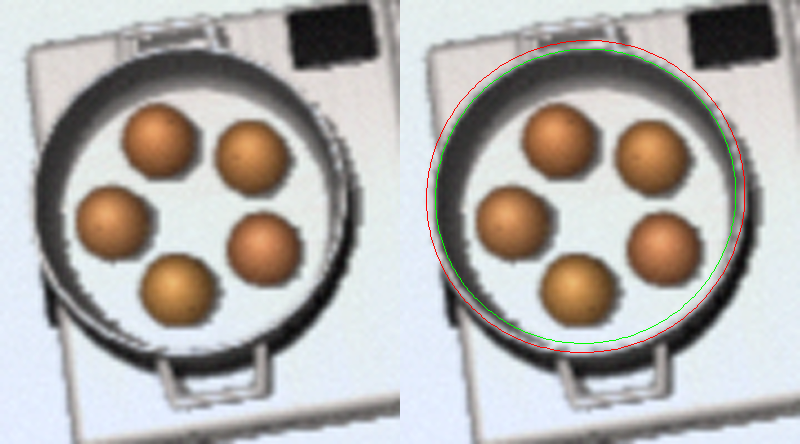

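View pics/scene_z.png

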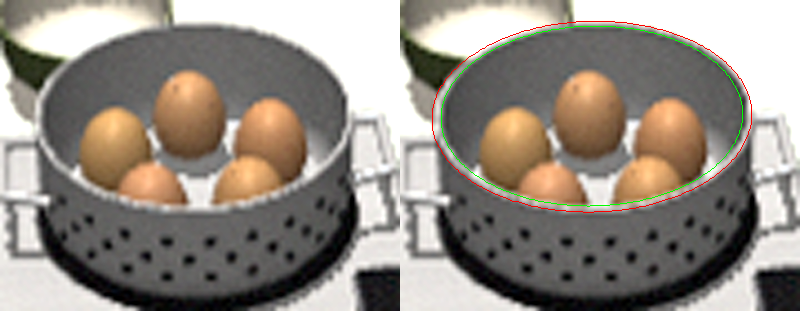

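>>> send_rows --translation '[[0.003,-0.02,0],[0,-0.03,0],[0,-0.035,0],[0,-0.035,0],[0,-0.02,0],[0,0,0],[0,0,0]]' --angular '[[-0.2,0.6,0],[0,0,0],[0,0,0],[0,0,0],[0,0,0],[0,0,0],[0,0,0]]' --gripper '[0.75,0.75,0.75,0.75,0.75,0.75,0.75]'

```text
time: 6.73
tcp_pos: [501.7, -68.1, 184.3]
orientation: [1.0, -0.003, -0.017, -0.004]
force: [-0.0, 0.1, -2.5]
gripper_width: 34.2
```

Run:
```python
from st import *
st()
c=ctrl.read_camera("wrist"); cv2.imwrite("pics/w3.png",c["img"]); print(c["position"],c["orientation"])
np.savez("w3.npz",**c)
```

```text
t 6.7333 tcp [501.7 -68.1 184.3] yaw -0.33 z [-0.0337  0.0081 -0.9994] F [-0.04  0.06 -2.47] M [-0.09 -0.04  0.02] w 34.20566266005301 j [-0.14  0.19 -0.31  1.1   0.    1.44]
[505.83142628  -1.91601475 327.42408653] [-1.31765547e-01  1.68165455e-02 -5.77094271e-04  9.91138089e-01]
```

View pics/w3.png

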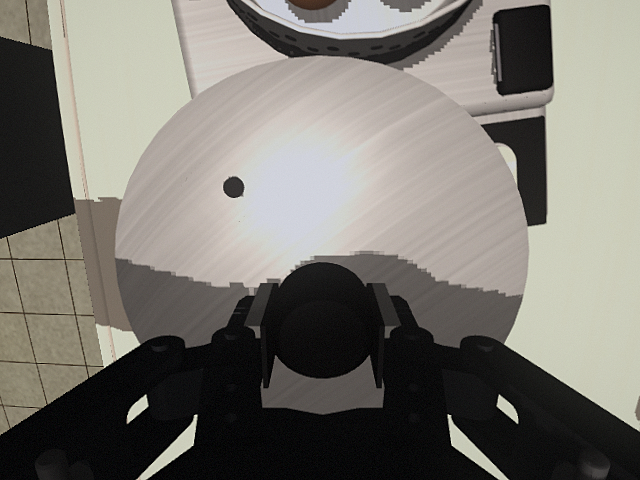

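>>> send_rows --translation '[[0.006,0,-0.02],[0.006,0,-0.035],[0,0,-0.035],[0,0,-0.025],[0,0,0],[0,0,0]]' --angular '[[-0.4,1.9,0],[0,0,0],[0,0,0],[0,0,0],[0,0,0],[0,0,0]]' --gripper '[0.75,0.75,0.75,0.75,0.75,0.75]'

```text
time: 7.28
tcp_pos: [509.5, -73.9, 293.4]
orientation: [1.0, -0.007, -0.009, -0.001]
force: [0.4, 0.7, -3.0]
gripper_width: 34.3
```

Run:
```python
from st import *
st()
c=ctrl.read_camera("wrist"); cv2.imwrite("pics/w4.png",c["img"]); print(c["position"],c["orientation"])
np.savez("w4.npz",**c)
```

```text
t 7.2833 tcp [509.5 -73.9 293.4] yaw -0.76 z [-0.0182  0.0012 -0.9998] F [ 0.41  0.72 -2.99] M [ 0.03  0.03 -0.01] w 34.30140558766517 j [-0.14  0.15 -0.11  1.32 -0.    1.44]
[511.95511684  -6.76338356 436.14218664] [-0.13521333  0.00957472 -0.00532832  0.99075592]
```

View pics/w4.png

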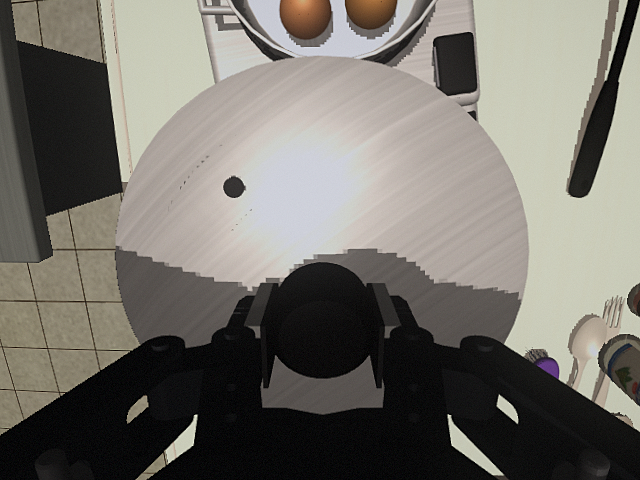

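Run:
```python
from st import *
c=dict(np.load("w4.npz")); s=ctrl.observe()
im=cv2.convertScaleAbs(c["img"],alpha=1.3)
th=np.linspace(0,2*np.pi,600)
o=cv2.resize(im[0:90,190:490],None,fx=2.66,fy=2.66,interpolation=cv2.INTER_CUBIC); raw=o.copy()
for r,col in((88,(0,0,255)),(83,(0,255,0))):
    p=((proj(c,np.c_[514+r*np.cos(th),126.5+r*np.sin(th),np.full(600,128)])+.5-[190,0])*2.66).astype(int); cv2.polylines(o,[p.reshape(-1,1,2)],True,col,1)
cv2.imwrite("pics/w4z.png",np.vstack([raw,o]))
# lid flange outline
r=R.from_quat(s["orientation"]); 
q=im.copy()
for zz,col in((8,(0,0,255)),(10,(0,255,0))):
    C=s["tcp_pos"]+r.apply(np.c_[92.5*np.cos(th),92.5*np.sin(th),np.full(600,28.8-zz)])
    cv2.polylines(q,[proj(c,C).astype(int).reshape(-1,1,2)],True,col,1)
cv2.imwrite("pics/w4lid.png",q)
```

```text
(no output)
```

View pics/w4z.png

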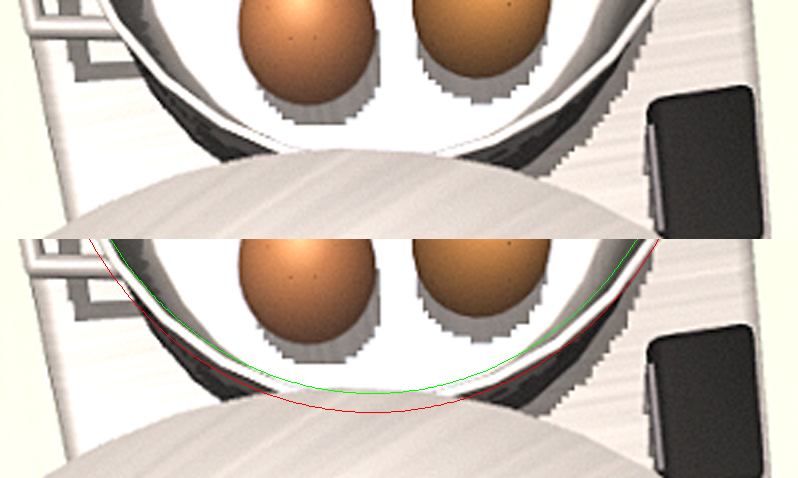

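View pics/w4lid.png

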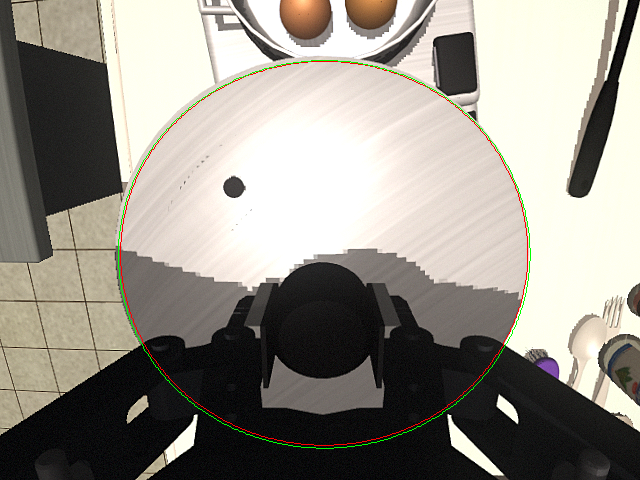

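>>> send_rows --translation '[[0.003,-0.02,0],[0.002,-0.03,0],[0.002,-0.035,0],[0.002,-0.035,0],[0.002,-0.035,0],[0.001,-0.025,0],[0,0,0],[0,0,0]]' --angular '[[0,1.0,0],[0,0.2,0],[0,0.2,0],[0,0.2,0],[0,0.2,0],[0,0,0],[0,0,0],[0,0,0]]' --gripper '[0.75,0.75,0.75,0.75,0.75,0.75,0.75,0.75]'

```text
time: 8.0
tcp_pos: [519.7, 106.4, 275.9]
orientation: [1.0, -0.012, -0.003, 0.002]
force: [-0.8, -0.7, -3.7]
gripper_width: 33.8
```

Run:
```python
from st import *
st()
```

```text
t 8.0 tcp [519.7 106.4 275.9] yaw -1.42 z [-0.0066 -0.0037 -1.    ] F [-0.83 -0.66 -3.68] M [0.01 0.07 0.03] w 33.833872341779895 j [ 0.2   0.17 -0.13  1.28 -0.    1.8 ]
```

>>> send_rows --translation '[[-0.002,-0.01,0.02],[-0.002,-0.009,0.03],[0,0,0.03],[0,0,0.015],[0,0,0],[0,0,0]]' --angular '[[0.2,0.4,-1.4],[0,0,0],[0,0,0],[0,0,0],[0,0,0],[0,0,0]]' --gripper '[0.75,0.75,0.75,0.75,0.75,0.75]'

```text
time: 8.5
tcp_pos: [512.4, 119.2, 170.7]
orientation: [1.0, -0.002, -0.004, 0.002]
force: [-0.4, 0.0, -2.6]
gripper_width: 34.0
```

Run:
```python
from st import *
st()
```

```text
t 8.5 tcp [512.4 119.2 170.7] yaw -0.28 z [-0.0077 -0.0047 -1.    ] F [-0.41  0.03 -2.62] M [ 0.   -0.02  0.01] w 34.011502033713406 j [ 0.23  0.22 -0.32  1.05 -0.    1.81]
```

>>> send_rows --translation '[[0.0035,-0.0065,0],[0,0,0],[0,0,0]]' --angular '[[0.25,0.4,-0.3],[0,0,0],[0,0,0]]' --gripper '[0.75,0.75,0.75]'

```text
time: 8.75
tcp_pos: [516.9, 124.3, 172.0]
orientation: [1.0, -0.001, 0.0, 0.0]
force: [0.4, 0.0, -3.3]
gripper_width: 34.0
```

Run:
```python
from st import *
st()
for n in("scene","top"):
    c=ctrl.read_camera(n); 
    o=(c["img"][120:320,180:400]if n=="scene" else c["img"][150:350,200:420])
    cv2.imwrite(f"pics/{n}5.png",cv2.resize(o,None,fx=3,fy=3))
```

```text
t 8.75 tcp [516.9 124.3 172. ] yaw -0.13 z [ 5.e-04 -2.e-04 -1.e+00] F [ 0.41  0.04 -3.32] M [-0.03  0.    0.02] w 33.959429263352376 j [ 0.24  0.22 -0.31  1.04 -0.    1.81]
```

View pics/scene5.png

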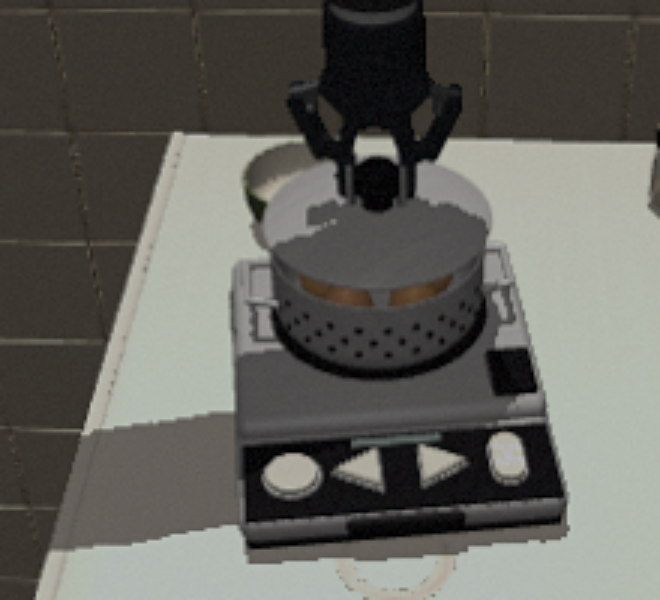

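View pics/top5.png

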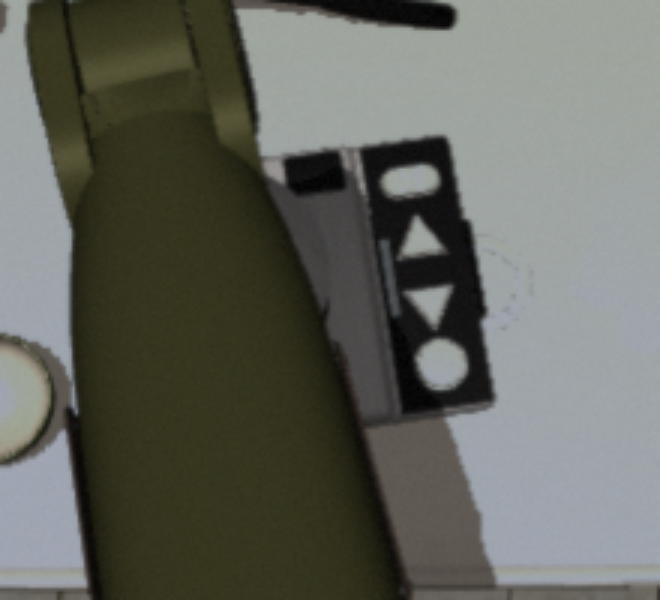

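>>> send_rows --translation '[[-0.001,-0.0015,0.003],[0,0,0.004],[0,0,0.004],[0,0,0]]' --angular '[[0,0,0],[0,0,0],[0,0,0],[0,0,0]]' --gripper '[0.75,0.75,0.75,0.75]'

```text
time: 9.18
tcp_pos: [517.7, 126.6, 162.4]
orientation: [1.0, -0.001, 0.003, -0.001]
force: [0.5, 0.5, -3.2]
gripper_width: 34.0
```

Run:
```python
from st import *
st()
```

```text
t 9.1833 tcp [517.7 126.6 162.4] yaw -0.11 z [ 0.0054  0.0011 -1.    ] F [ 0.49  0.52 -3.16] M [-0.02  0.03 -0.03] w 33.98334627566065 j [ 0.24  0.22 -0.33  1.01 -0.    1.81]
```

>>> send_rows --translation '[[-0.002,0.0005,0.002],[0,0,0.003],[0,0,0.003],[0,0,0]]' --angular '[[0,-0.3,0],[0,0,0],[0,0,0],[0,0,0]]' --gripper '[0.75,0.75,0.75,0.75]'

```text
time: 9.52
tcp_pos: [515.1, 126.1, 153.1]
orientation: [1.0, -0.001, -0.001, -0.0]
force: [-0.3, -0.1, -2.1]
gripper_width: 34.1
```

Run:
```python
from st import *
st()
```

```text
t 9.5167 tcp [515.1 126.1 153.1] yaw -0.09 z [-1.2e-03  8.0e-04 -1.0e+00] F [-0.31 -0.09 -2.13] M [0.   0.01 0.04] w 34.080540171989924 j [ 0.24  0.23 -0.34  1.    0.    1.81]
```

>>> send_rows --translation '[[0,0,0.002],[0,0,0.002],[0,0,0],[0,0,0]]' --angular '[[0,0,0],[0,0,0],[0,0,0],[0,0,0]]' --gripper '[0.75,0.75,0.75,0.75]'

```text
time: 9.85
tcp_pos: [515.3, 126.1, 149.1]
orientation: [1.0, -0.001, -0.0, -0.001]
force: [-0.4, -0.7, -1.8]
gripper_width: 33.8
```

Run:
```python
from st import *
st()
```

```text
t 9.85 tcp [515.3 126.1 149.1] yaw -0.09 z [-8.e-04  1.e-03 -1.e+00] F [-0.36 -0.69 -1.79] M [-0.03  0.07 -0.  ] w 33.76734394116202 j [ 0.24  0.23 -0.35  0.99  0.    1.81]
```

>>> send_rows --translation '[[0,0,0.001],[0,0,0.001],[0,0,0]]' --angular '[[0,0,0],[0,0,0],[0,0,0]]' --gripper '[0.75,0.75,0.75]'

```text
time: 10.1
tcp_pos: [515.5, 126.2, 149.2]
orientation: [1.0, -0.001, 0.0, -0.001]
force: [0.2, 0.1, -2.9]
gripper_width: 34.1
```

Run:
```python
from st import *
st()
c=ctrl.read_camera("scene"); cv2.imwrite("pics/s6.png",cv2.resize(c["img"][150:270,220:380],None,fx=5,fy=5,interpolation=cv2.INTER_CUBIC))
```

```text
t 10.1 tcp [515.5 126.2 149.2] yaw -0.1 z [ 8.0e-04  1.3e-03 -1.0e+00] F [ 0.18  0.08 -2.92] M [-0.   -0.04 -0.02] w 34.08432408236505 j [ 0.24  0.23 -0.35  0.99  0.    1.81]
```

View pics/s6.png

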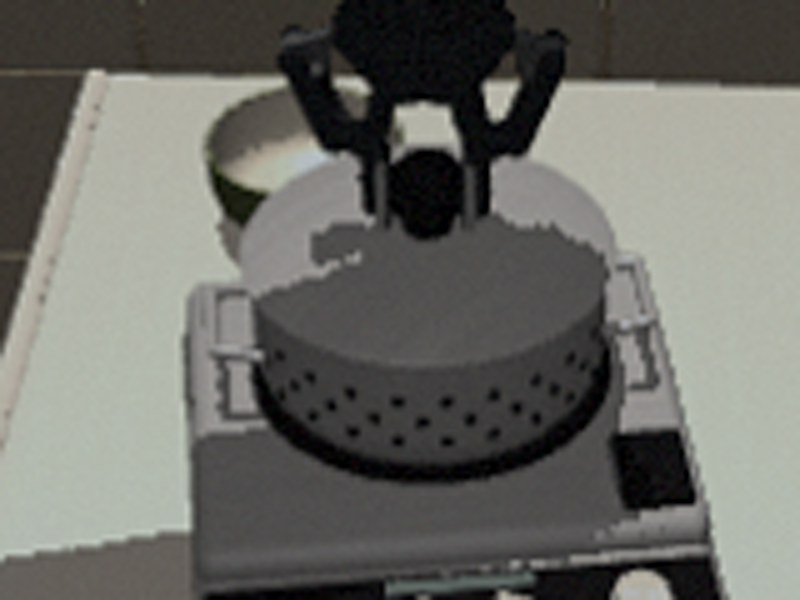

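>>> send_rows --translation '[[0,0,0.003],[0,0,0.003],[0,0,0.003]]' --angular '[[0,0,0],[0,0,0],[0,0,0]]' --gripper '[0.75,0.75,0.75]'

```text
time: 10.4
tcp_pos: [515.9, 126.3, 148.7]
orientation: [1.0, -0.001, 0.003, -0.001]
force: [-10.6, -2.4, 24.9]
gripper_width: 34.1
```

Run:
```python
from st import *
st()
```

```text
t 10.4 tcp [515.9 126.3 148.7] yaw -0.09 z [ 0.0052  0.0027 -1.    ] F [-10.57  -2.38  24.95] M [-0.6   2.38 -0.02] w 34.07423503720142 j [ 0.24  0.23 -0.35  0.98  0.    1.81]
```

Contact came at TCP z 148.7, and 148.8 is the height expected for a seated lid. I'll ease off and open the fingers.

>>> send_rows --translation '[[0,0,-0.0005],[0,0,0],[0,0,0],[0,0,0],[0,0,0],[0,0,0]]' --angular '[[0,0,0],[0,0,0],[0,0,0],[0,0,0],[0,0,0],[0,0,0]]' --gripper '[0.75,0.6,0.4,0.2,0,0]'

```text
time: 10.9
tcp_pos: [517.3, 126.6, 150.2]
orientation: [1.0, -0.001, 0.004, -0.002]
force: [0.2, -0.5, -0.2]
gripper_width: 80.6
```

>>> send_rows --translation '[[0,0,0],[0,0,-0.005],[0,0,-0.015],[0,0,-0.03],[0,0,-0.03],[0,0,0],[0,0,0]]' --angular '[[0,0,0],[0,0,0],[0,0,0],[0,0,0],[0,0,0],[0,0,0],[0,0,0]]' --gripper '[0,0,0,0,0,0,0]'

```text
time: 11.48
tcp_pos: [515.2, 126.0, 232.3]
orientation: [1.0, -0.001, 0.002, -0.001]
force: [0.4, 0.6, -0.2]
gripper_width: 85.6
```

Run:
```python
from st import *
st()
c=ctrl.read_camera("scene"); cv2.imwrite("pics/s7.png",cv2.resize(c["img"][150:270,220:380],None,fx=5,fy=5,interpolation=cv2.INTER_CUBIC))
c=ctrl.read_camera("wrist"); cv2.imwrite("pics/w7.png",c["img"])
```

```text
t 11.4833 tcp [515.2 126.  232.3] yaw -0.09 z [ 0.0037  0.0023 -1.    ] F [ 0.41  0.59 -0.18] M [-0.02  0.02 -0.  ] w 85.63358752929531 j [ 0.24  0.18 -0.22  1.17  0.    1.81]
```

View pics/s7.png

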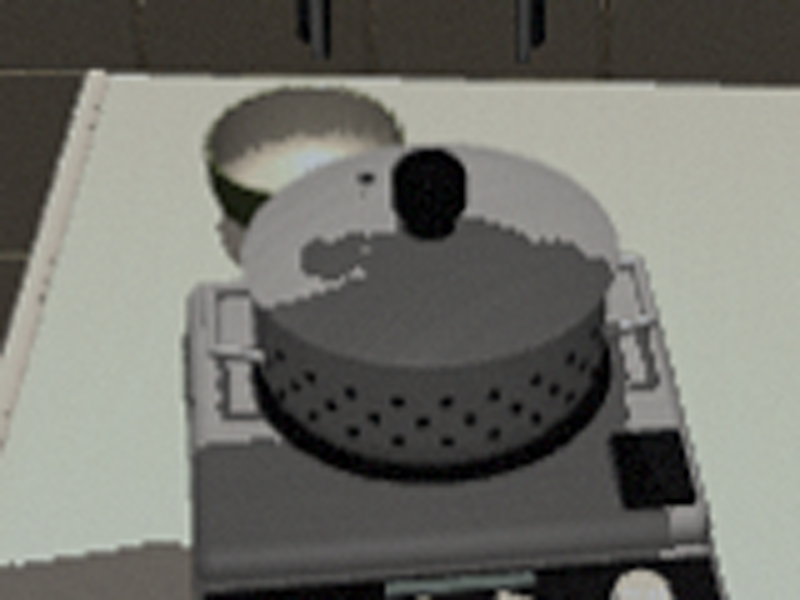

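View pics/w7.png

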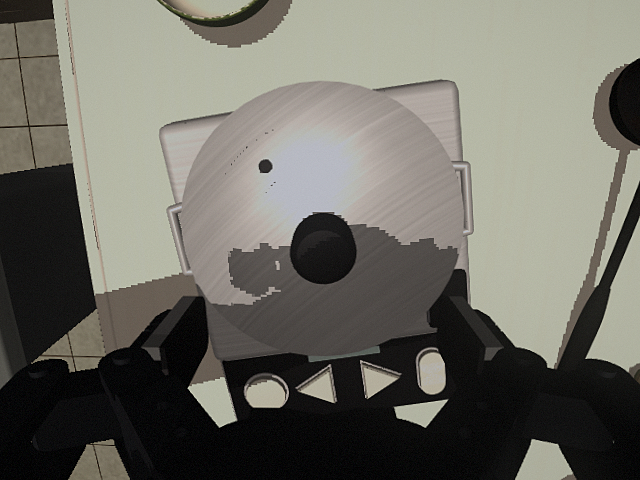

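The lid sits level and concentric on the basket. The wrist view also shows the keys, with the round one at (266,391) and the oval at (431,371), so I can cross-check their positions.

Run:
```python
from st import *
c=ctrl.read_camera("wrist")
print(plane(c,[(266,391),(431,371)],51).round(1))
print(proj(c,[[622,-37,51],[567.6,-44.5,51],[513.5,-52.9,51],[458.5,-61,51]]).round(1))
print(plane(c,[(323,242)],180).round(1))
```

```text
[[459.7 -54.6  51. ]
 [620.1 -32.9  51. ]]
[[432.6 374.6]
 [376.5 381.9]
 [320.9 389.6]
 [265.1 396.5]]
[[514.9 135.6 180. ]]
```

>>> send_rows --translation '[[0.018,0.027,0],[0.018,0.027,0],[0.018,0.027,0],[0.018,0.027,0],[0.018,0.027,0],[0.017,0.027,0],[0,0,0],[0,0,0]]' --angular '[[0,0,0],[0,0,0],[0,0,0],[0,0,0],[0,0,0],[0,0,0],[0,0,0],[0,0,0]]' --gripper '[0.3,0.6,1,1,1,1,1,1]'

```text
time: 12.3
tcp_pos: [620.3, -42.1, 219.1]
orientation: [1.0, 0.002, -0.007, -0.001]
force: [-0.1, -0.1, -1.0]
gripper_width: -0.2
```

Run:
```python
from st import *
st()
```

```text
t 12.3 tcp [620.3 -42.1 219.1] yaw 0.19 z [-0.0137  0.0027 -0.9999] F [-0.12 -0.11 -0.95] M [0.04 0.01 0.05] w -0.1648098935299491 j [-0.07  0.37  0.01  1.22  0.    1.5 ]
```

Now down to about z 75, with dx +1, dy +5 and the tilt taken out.

>>> send_rows --translation '[[0.001,-0.005,0.025],[0,0,0.035],[0,0,0.035],[0,0,0.025],[0,0,0],[0,0,0]]' --angular '[[0,0.8,0],[0,0,0],[0,0,0],[0,0,0],[0,0,0],[0,0,0]]' --gripper '[1,1,1,1,1,1]'

```text
time: 12.8
tcp_pos: [616.9, -33.6, 92.0]
orientation: [1.0, 0.002, -0.002, -0.002]
force: [1.5, 0.3, 0.7]
gripper_width: -0.2
```

Run:
```python
from st import *
st()
c=ctrl.read_camera("scene"); cv2.imwrite("pics/s8.png",cv2.resize(c["img"][180:320,240:400],None,fx=4,fy=4,interpolation=cv2.INTER_CUBIC))
```

```text
t 12.8 tcp [616.9 -33.6  92. ] yaw 0.27 z [-0.0038  0.0039 -1.    ] F [1.51 0.31 0.71] M [ 0.   -0.02 -0.01] w -0.22929512639125485 j [-0.06  0.44 -0.2   0.94  0.    1.51]
```

View pics/s8.png

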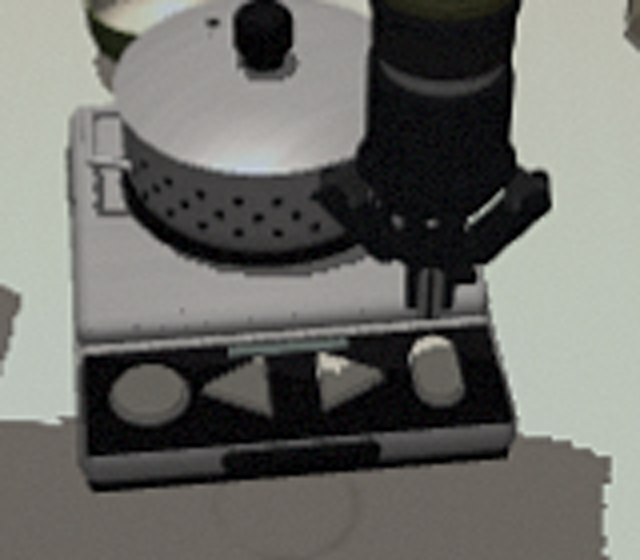

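>>> send_rows --translation '[[0.0045,0.003,0.01],[0,0,0.01],[0,0,0.008],[0,0,0],[0,0,0]]' --angular '[[-0.2,0.2,0],[0,0,0],[0,0,0],[0,0,0],[0,0,0]]' --gripper '[1,1,1,1,1]'

```text
time: 13.27
tcp_pos: [625.7, -36.1, 67.3]
orientation: [1.0, 0.003, 0.004, 0.0]
force: [0.9, -0.7, -0.4]
gripper_width: 0.1
```

Run:
```python
from st import *
st()
```

```text
t 13.2667 tcp [625.7 -36.1  67.3] yaw 0.34 z [ 8.4e-03 -3.0e-04 -1.0e+00] F [ 0.95 -0.69 -0.42] M [ 0.02  0.02 -0.  ] w 0.10964040247174488 j [-0.06  0.46 -0.22  0.88  0.    1.51]
```

>>> send_rows --translation '[[-0.004,0,0.006],[0,0,0.006],[0,0,0],[0,0,0]]' --angular '[[0,-0.4,0],[0,0,0],[0,0,0],[0,0,0]]' --gripper '[1,1,1,1]'

```text
time: 13.6
tcp_pos: [622.3, -36.4, 55.4]
orientation: [1.0, 0.003, 0.001, 0.0]
force: [0.0, -0.0, 0.1]
gripper_width: -0.1
```

Run:
```python
from st import *
st()
```

```text
t 13.6 tcp [622.3 -36.4  55.4] yaw 0.32 z [ 2.6e-03 -5.0e-04 -1.0e+00] F [ 0.03 -0.02  0.1 ] M [-0.05  0.   -0.06] w -0.11045728211887035 j [-0.06  0.47 -0.23  0.86 -0.    1.51]
```

>>> send_rows --translation '[[0,0,0.003],[0,0,0.003],[0,0,0.002],[0,0,0.002]]' --angular '[[0,0,0],[0,0,0],[0,0,0],[0,0,0]]' --gripper '[1,1,1,1]'

```text
time: 13.93
tcp_pos: [622.9, -36.5, 46.2]
orientation: [1.0, 0.003, 0.002, 0.0]
force: [-7.9, 1.6, 25.1]
gripper_width: 0.2
```

>>> send_rows --translation '[[0,0,0.002]]' --angular '[[0,0,0]]' --gripper '[1]'

```text
time: 14.02
tcp_pos: [622.9, -36.5, 46.2]
orientation: [1.0, 0.003, 0.002, 0.0]
force: [-9.9, 0.9, 28.1]
gripper_width: 0.0
```

The oval key is right down: 25 N at its stop. Next I'll rise and move to the up key, then check.

>>> send_rows --translation '[[0,0,-0.01],[0,0,-0.015],[0,0,0],[-0.018,0.002,0],[-0.018,0.002,0],[-0.018,0.002,0],[0,0,0],[0,0,0]]' --angular '[[0,0,0],[0,0,0],[0,0,0],[0,0,0],[0,0,0],[0,0,0],[0,0,0],[0,0,0]]' --gripper '[1,1,1,1,1,1,1,1]'

```text
time: 14.68
tcp_pos: [569.5, -42.9, 70.8]
orientation: [1.0, 0.003, 0.005, 0.0]
force: [-0.1, -0.1, 0.2]
gripper_width: 0.3
```

Run:
```python
from st import *
st()
```

```text
t 14.6833 tcp [569.5 -42.9  70.8] yaw 0.33 z [ 9.6e-03 -8.0e-04 -1.0e+00] F [-0.05 -0.06  0.2 ] M [ 0.02 -0.03  0.02] w 0.3178364040976782 j [-0.08  0.37 -0.36  0.83 -0.    1.49]
```

>>> send_rows --translation '[[-0.0015,0.001,0.006],[0,0,0.007],[0,0,0],[0,0,0]]' --angular '[[0,-0.5,0],[0,0,0],[0,0,0],[0,0,0]]' --gripper '[1,1,1,1]'

```text
time: 15.02
tcp_pos: [570.4, -43.9, 55.4]
orientation: [1.0, 0.003, 0.001, 0.0]
force: [-0.2, 0.8, -0.2]
gripper_width: 0.1
```

Run:
```python
from st import *
st()
c=ctrl.read_camera("scene"); cv2.imwrite("pics/s9.png",cv2.resize(c["img"][180:320,240:400],None,fx=4,fy=4,interpolation=cv2.INTER_CUBIC))
```

```text
t 15.0167 tcp [570.4 -43.9  55.4] yaw 0.35 z [ 1.2e-03 -8.0e-04 -1.0e+00] F [-0.19  0.78 -0.2 ] M [ 0.04 -0.06 -0.04] w 0.05337180247999803 j [-0.08  0.39 -0.36  0.81 -0.    1.49]
```

View pics/s9.png

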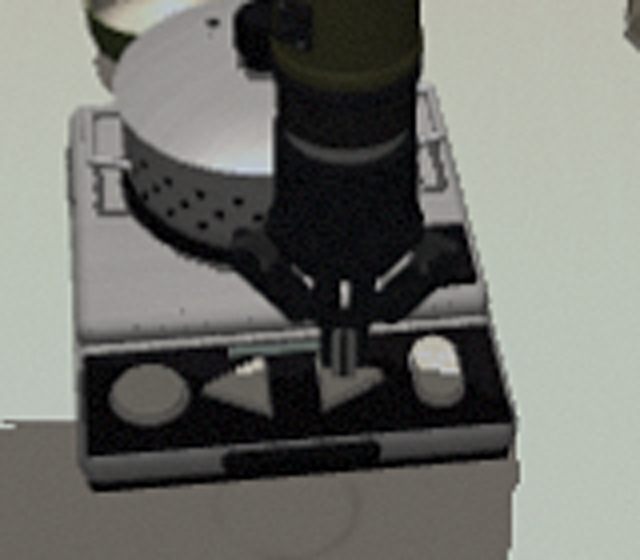

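>>> send_rows --translation '[[-0.002,0,0.003],[0,0,0.003],[0,0,0.002],[0,0,0.002],[0,0,0.002]]' --angular '[[0,0,0],[0,0,0],[0,0,0],[0,0,0],[0,0,0]]' --gripper '[1,1,1,1,1]'

```text
time: 15.48
tcp_pos: [569.3, -43.8, 46.2]
orientation: [1.0, 0.003, 0.001, 0.001]
force: [-9.9, 0.6, 28.5]
gripper_width: -0.4
```

The up key is right down. Next I'll rise and cross high over the other triangle to the start key.

>>> send_rows --translation '[[0,0,-0.01],[0,0,-0.02],[0,0,-0.015],[0,0,0],[-0.027,0.004,0],[-0.028,0.004,0],[-0.028,0.004,0],[-0.027,0.004,0],[0,0,0],[0,0,0]]' --angular '[[0,0,0],[0,0,0],[0,0,0],[0,0,0],[0,0,0],[0,0,0],[0,0,0],[0,0,0],[0,0,0],[0,0,0]]' --gripper '[1,1,1,1,1,1,1,1,1,1]'

```text
time: 16.32
tcp_pos: [456.7, -60.6, 89.7]
orientation: [1.0, 0.004, 0.004, 0.001]
force: [-0.0, 0.6, -0.2]
gripper_width: -0.3
```

Run:
```python
from st import *
st()
```

```text
t 16.3167 tcp [456.7 -60.6  89.7] yaw 0.42 z [ 0.0072 -0.001  -1.    ] F [-0.02  0.55 -0.25] M [ 0.04 -0.07 -0.02] w -0.33308138043154106 j [-0.13  0.16 -0.59  0.81 -0.    1.43]
```

>>> send_rows --translation '[[0,0,0.01],[0,0,0.01],[0,0,0.008],[0,0,0],[0,0,0]]' --angular '[[0,-0.4,0],[0,0,0],[0,0,0],[0,0,0],[0,0,0]]' --gripper '[1,1,1,1,1]'

```text
time: 16.73
tcp_pos: [459.7, -60.3, 57.1]
orientation: [1.0, 0.004, 0.0, 0.0]
force: [0.2, -0.5, 0.4]
gripper_width: 0.0
```

Run:
```python
from st import *
st()
c=ctrl.read_camera("scene"); cv2.imwrite("pics/s10.png",cv2.resize(c["img"][180:320,240:400],None,fx=4,fy=4,interpolation=cv2.INTER_CUBIC))
```

```text
t 16.7333 tcp [459.7 -60.3  57.1] yaw 0.46 z [ 4.e-04 -9.e-04 -1.e+00] F [ 0.17 -0.48  0.36] M [-0.01 -0.03 -0.06] w 0.009860788033111523 j [-0.13  0.21 -0.62  0.74 -0.    1.43]
```

View pics/s10.png

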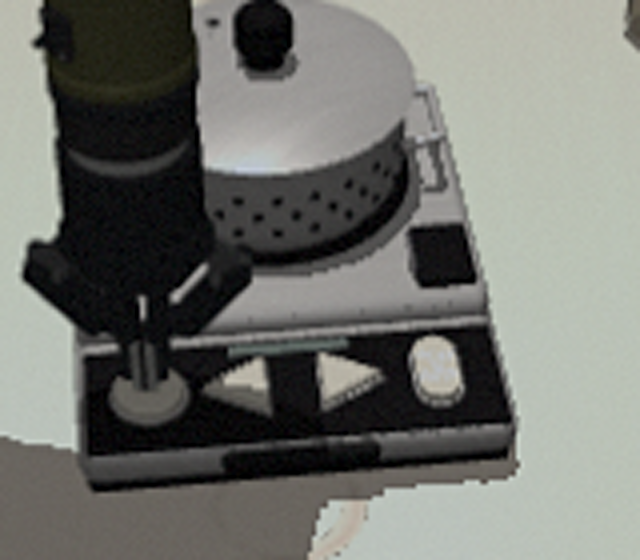

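>>> send_rows --translation '[[0,0,0.004],[0,0,0.003],[0,0,0.003],[0,0,0.002],[0,0,0.002]]' --angular '[[0,0,0],[0,0,0],[0,0,0],[0,0,0],[0,0,0]]' --gripper '[1,1,1,1,1]'

```text
time: 17.2
tcp_pos: [460.8, -60.3, 45.9]
orientation: [1.0, 0.004, 0.001, 0.001]
force: [-13.5, 2.1, 39.3]
gripper_width: 0.2
```

>>> send_rows --translation '[[0,0,0.0015],[0,0,0.0015],[0,0,0.0015],[0,0,0.0015],[0,0,0.0015],[0,0,0.0015],[0,0,0.0015],[0,0,0.0015],[0,0,0.0015],[0,0,0.0015],[0,0,0.0015],[0,0,0.0015],[0,0,0.0015],[0,0,0.0015],[0,0,0.0015],[0,0,0.0015],[0,0,0.0015],[0,0,0.0015]]' --angular '[[0,0,0],[0,0,0],[0,0,0],[0,0,0],[0,0,0],[0,0,0],[0,0,0],[0,0,0],[0,0,0],[0,0,0],[0,0,0],[0,0,0],[0,0,0],[0,0,0],[0,0,0],[0,0,0],[0,0,0],[0,0,0]]' --gripper '[1,1,1,1,1,1,1,1,1,1,1,1,1,1,1,1,1,1]'

```text
time: 18.7
tcp_pos: [460.7, -60.2, 46.3]
orientation: [1.0, 0.004, 0.006, 0.001]
force: [-6.7, 0.3, 20.6]
gripper_width: -0.0
```

The start key was held down for over 1.5 s. I'll rise clear of everything and check.

>>> send_rows --translation '[[0,0,-0.01],[0,0,-0.02],[0,0,-0.03],[0,0,-0.035],[0,0,-0.035],[0,0.03,-0.02],[0,0.035,0],[0,0.035,0],[0,0.03,0],[0,0,0],[0,0,0],[0,0,0]]' --angular '[[0,0,0],[0,0,0],[0,0,0],[0,0,0],[0,0,0],[0,0,0],[0,0,0],[0,0,0],[0,0,0],[0,0,0],[0,0,0],[0,0,0]]' --gripper '[1,1,1,1,1,1,1,1,1,1,1,1]'

```text
time: 19.7
tcp_pos: [462.7, -195.6, 206.9]
orientation: [1.0, 0.006, 0.011, 0.003]
force: [0.2, 0.3, -0.3]
gripper_width: 0.0
```

Run:
```python
from st import *
st()
cs={n:ctrl.read_camera(n) for n in("top","scene")}
T,S=cs["top"],cs["scene"]
o=[cv2.resize(S["img"][150:310,200:400],None,fx=2,fy=2),cv2.resize(T["img"][170:330,160:360],None,fx=2,fy=2)]
cv2.imwrite("pics/end.png",np.hstack(o))
b=[]
for n in("top","scene"):
    im=cs[n]["img"]; x0,y0,x1,y1=(225,190,320,290) if n=="top" else (265,165,350,215)
    g=cv2.cvtColor(im,cv2.COLOR_BGR2GRAY)[y0:y1,x0:x1]; m=(g<45).astype(np.uint8)
    k,l,st_,ce=cv2.connectedComponentsWithStats(m)
    for i in range(1,k):
        if st_[i,4]>80: print(n,st_[i],ce[i]+[x0,y0],plane(cs[n],[ce[i]+[x0,y0]],170))
a=cv2.imread("pics/top0.png"); r=(slice(250,315),slice(165,232)); print("bowl diff",np.abs(a[r].astype(int)-T["img"][r]).mean())
```

```text
t 19.7 tcp [ 462.7 -195.6  206.9] yaw 0.71 z [ 0.0226 -0.0062 -0.9997] F [ 0.17  0.32 -0.34] M [0.05 0.02 0.03] w 0.03622800179594404 j [-0.4   0.12 -0.34  1.08  0.    1.16]
top [ 70  11  20  14 225] [304.23555556 207.35555556] [[593.58427971  45.47070726 170.        ]]
top [ 38  43  15  15 179] [270.1396648 240.1452514] [[513.24181709 126.63827153 170.        ]]
scene [  0   0  16  50 663] [271.69230769 190.53242836] [[438.09145053 107.87542983 170.        ]]
scene [ 34  15  14  18 213] [305.47887324 188.29577465] [[517.68106887 119.66875971 170.        ]]
bowl diff 15.382931496364332
```

View pics/end.png

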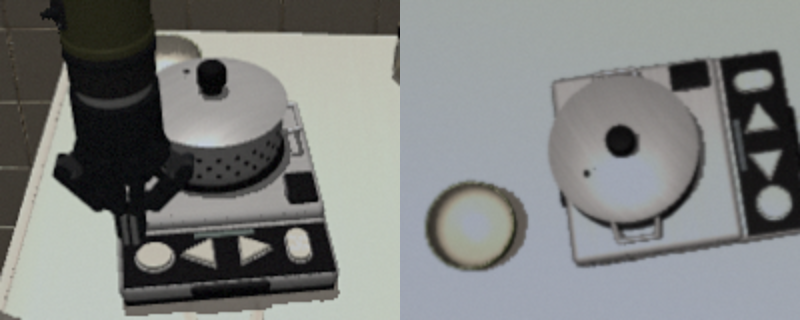

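The final view shows the lid centred and level with all four keys up. The bowl is at about (196,282) in the top view, against (197,283) at the start. I'm handing the job in.

```bash
python3 -c "
from workcell import ctrl
print(ctrl.finish_job())"
```

```text
the job is handed in; nothing more can be done
None
```

I put the lid on the basket and let it go. Then I pressed the oval key and the triangular key that points away, one after the other. Last I held the round start key down for about 1.5 s. The job was handed in at about 19.8 s of the 64 s allowed; it reports no verdict.

**Lid:** It touched down at a tool height of 148.7 mm, against 148.8 mm expected for a seated lid. In the last pictures it looks level and centred. The knob measured within about 2 mm of the basket centre in the top view. The scene camera put it about 8 mm off in y. I think that is because it also sees the knob's dark side, but I did not check further.

**Keys:** Each press ended at a tool height of about 46.2 mm with 20 to 39 N, so the keys were on their stops. All four look up in the last picture, and I never touched the triangle that points towards the robot.

**Bowl:** It stands where it was, within about 1 pixel in the top view. A plain picture difference around it was not zero (mean 15 grey levels). I put that down to changed light and shadow.

**Cameras:** The top and scene cameras disagreed by about 3 to 4 mm in x, so I averaged them and checked against the wrist camera. The wrist camera put the keys 4 to 6 mm further left in y.

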